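Load the chopper and hold its lid at the pulse mark

ROBOT

A 6-joint arm with a two-finger parallel gripper is mounted at the origin on a cart in front of the work surface, level with it; the furniture and walls round the work are solid. World frame = base frame: x ahead of the robot, y to its left, z up, the work surface at z = 0. Lengths are in m, angles in rad, forces in N, time in s.
With the tool pointing down it reaches from about 0.325 to 0.775 m from the base axis. Payload 5.5 kg.
Tool frame: the origin (TCP) lies between the finger pads; the fingertips stand 8 mm ahead of it and the grasp point (between the pads) lies 11 mm behind it (tcp_to_tips is the distance from the TCP to the fingertips, in m); z points along the fingers, y is the line along which they close (so a half turn about z gives the same grasp; the last joint's range is limited). The gripper opens to 88 mm and grips with 3 to 60 N. Pads are 20 mm wide; open, the fingers measure 115 mm over their backs; the gripper's body (75 mm by 178 mm) begins 61 mm behind the grasp point.
Start: joints at [1.058, 0.091, 1.231, -0, 1.82, -0.057], TCP at [0.264, 0.539, 0.231] pointing down, gripper open.
Joint ranges: [-2.87, 2.87], [-0.86, 2.18], [0.17, 2.46], [-1.51, 4.65], [0.06, 2.69], [-2.65, 2.65]. Speed limits (rad/s): [2.57, 2.57, 3.01, 3.14, 3.14, 3.14].

INTERFACE

Orientations are given as a unit quaternion [w, x, y, z].
In Python, from bench import * gives the robot as it stands. Calls block until the motion is done:
- move_to(position, orientation): joint-space move of the TCP to a pose.
- move_l(position, speed=0.15, orientation=None): straight line of the TCP; orientation=None keeps the orientation; speed is the mean speed in m/s.
- movej(angles): joint-space move.
- gripper_open() and close(): open the fingers fully, or close them until they stop; the grip force is fixed at half the most.
- hold(seconds).
- inverse_kinematics(position, orientation): joint angles nearest the present ones, or None.
- state(): the state.
- get_image(name): name is "scene" or "top" or "wrist"; returns a dict with "frame" (480x640x3 uint8, blue, green, red), "depth" (480x640 float32, m along the optical axis (not along the pixel's ray), 0 where there is no reading), "camera_matrix" (3x3 intrinsics, pixels), "view" (4x4, takes a point from world to camera coordinates). Camera axes: x right, y up, looking along -z (the intrinsics and any distortion apply to the point x, -y, -z); pixel columns grow to the right and rows downward; lengths in m; the calibration is good to about 2 mm. A picture is of the moment at which its call begins.
A pose or a line that the arm cannot do raises IKError and nothing moves.
- job_done(): hands the job in; it is judged then, once.
The state is a dict: "time": time; "joint_pos": joint angles; "dq": joint speeds; "joint_torque": joint torques, N m; "ee_pos": TCP position; "ee_rot": TCP orientation; "ft_force": force on the tool from outside, world axes, zero at the start; "moment": the same for the moment, N m; "finger_gap": finger opening in m; "finger_force": force on a finger pad.
Only numpy, scipy, OpenCV 4.12 (cv2) and the standard library are available. Lean on these libraries where they do the work, as an engineer would, in place of code of your own. Each camera call takes 0.05 s, during which the arm holds its last target. There are 200 camera calls.

TASK

Tip the three carrot chunks off the small scoop tray into the chopper's bowl and set the tray back down flat on the table. Then fit the lid onto the chopper, its two lugs through the two slots of the collar, and twist it clockwise (seen from above) to the pulse mark, the short rib halfway between the slot and the lock, without letting it click into the lock. It is sprung, so finish while still holding the lid there, and leave the ramekin, spice jar and tin where they are.

Things in the scene. Friction and masses are not known exactly. Their poses are not given: they have to be found in the camera images.
- chopper: Chopper fixed to the table, 98 mm high: white round foot (140 mm wide, 18 mm high, its top is the bowl's floor), clear bowl 112 mm wide, steel collar 116 mm wide at the top. Origin: centre of its underside, z up. Two slots in the collar's inner ledge at its own +x and -x: it looks the same after a half turn. Yaw within 0.6 rad of 0.
- chopper_mouth (a point): Centre of the mouth, level with the collar's top (98 mm up); axes as the chopper. The mouth is 84 mm wide in a ledge 8 mm thick; the slots (21 mm wide, out to 51 mm from the axis) cut the ledge at +x and -x. Below the ledge the bowl is 102 mm wide inside.
- pulse_mark (a point): Short dark rib on the collar's outside, just below its top, 35 degrees clockwise (from above) from the slot at the chopper's +x. A long rib stands at each slot, a double long rib at the lock, 70 degrees clockwise from the slot; all ribs recur half a turn round.
- chopper_lid: Grey bayonet lid, 0.15 kg, 57 mm high, standing on its plug. Origin: centre of its underside, z up. Plug 80 mm wide, 16 mm deep; two lugs at its foot at own +x and -x, 14 mm wide, 6 mm high, reaching 47 mm from the axis; above the plug a disc 110 mm wide, 8 mm thick, that rests on the collar's top: seated, the origin is 82 mm above the table. Same after a half turn.
- lid_grip (a point): Grip point on the lid's axis, 44 mm above its underside; axes as the lid. Black bar handle along the lid's x, right above the lugs: 64 mm long, 14 mm wide, 24 to 57 mm up; small pointers at its ends. Close the fingers along y. The lugs pass the slots when aligned within about 4 degrees, then have 2 mm of free height under the ledge; the lid turns clockwise only.
- scoop_tray: Straight steel scoop tray, 0.12 kg, smooth (the chunks slide at 14 to 20 degrees). Trough 150 mm long (own x -75 to +75), 62 mm wide outside, 56 inside, floor 3 mm thick, walls 24 mm high at both sides and at the rear (-x), open front end (+x). Origin: centre of its underside, z up. At the start the open end points about to the robot's right (-y), towards the chopper.
- tray_grip (a point): Grip point on the tray's handle: 105 mm behind the origin (-x), 32 mm above the underside; axes as the tray. The black handle is a bar along x behind the rear wall, 52 mm long (x -127 to -75 mm), 12 mm wide, 14 to 44 mm up; close the fingers along y.
- tray_lip (a point): Middle of the open front edge of the tray's floor (x +75 mm, 3 mm above the underside); axes as the tray.
- chunk_1: Carrot chunk, a loose cylinder of 25 mm diameter and 24 mm height, 15 g, standing in the tray at the start. Origin: centre of one flat end.
- chunk_2: Carrot chunk, a loose cylinder of 25 mm diameter and 24 mm height, 15 g, standing in the tray at the start. Origin: centre of one flat end.
- chunk_3: Carrot chunk, a loose cylinder of 25 mm diameter and 24 mm height, 15 g, standing in the tray at the start. Origin: centre of one flat end.
- pulse_ring (a joint): Sprung ring under the collar that the lugs push round: 0 at rest, grows (rad) as the lid turns clockwise; it is about 0.12 rad less than the lid's twist from the slots, so 0.49 at the pulse mark. Its spring, felt after the first 7 degrees of twist, turns the lid back with 0.05 N m at 0 rising to 0.13 N m at the pulse mark.
- lock_pawl (a joint): Spring pawl of the lock, in the collar: 0 at rest, pushed outward (m, up to 0.006) when a lug is forced past it, which is the click; a lug meets it at about 48 degrees of twist from the slot.
- ramekin: White ramekin, bystander, 69 mm wide, 34 mm high. Origin: centre of its underside.
- spice_jar: Spice jar with black cap, bystander, 44 mm wide, 99 mm high. Origin: centre of its underside.
- tin: Flat steel tin, bystander, 86 mm wide, 40 mm high. Origin: centre of its underside.

How it is judged:
By the outcome, as a careful person would: the job done as asked, in the order asked, and still so for the second after the job is handed in, while the arm keeps its last pose, push and grip.
It also fails if it takes over 58 s, if anything falls off the work surface, if the arm or the gripper's body presses on something with over 40 N, if the wrist force passes 120 N, or if a joint passes its speed limit or range.

## Working session

There is one attempt and no reset: what is moved stays moved. The work goes in short steps, each a Python script; the robot and the scene stay as the last script left them, time stands still between calls to the robot, and variables do not carry over. Pictures are saved under pics/ and viewed, at most 10 in all, crops included, and the job is handed in when it is done.

```bash
ls; mkdir -p pics; python3 - <<'E'
from bench import *
import cv2,numpy as np
for n in("scene","top"):
    d=get_image(n); cv2.imwrite(f"pics/{n}0.png",d["frame"]); np.savez(f"pics/{n}0.npz",**d)
    print(n,d["camera_matrix"].tolist(),np.round(d["view"],3).tolist(),d.keys())
print(state())
E
```

```text
pics
scene [[510.6463275040661, 0.0, 321.93503477457534], [0.0, 510.6463275040661, 240.54510568960072], [0.0, 0.0, 1.0]] [[-0.647, -0.762, -0.004, 0.376], [0.319, -0.275, 0.907, -0.224], [-0.693, 0.586, 0.421, -0.689], [0.0, 0.0, 0.0, 1.0]] dict_keys(['frame', 'depth', 'camera_matrix', 'view'])
top [[515.529120726478, 0.0, 319.0941948192595], [0.0, 515.529120726478, 246.55703678101594], [0.0, 0.0, 1.0]] [[-0.003, -1.0, -0.013, 0.072], [0.983, -0.005, 0.182, -0.539], [-0.182, -0.012, 0.983, -1.117], [0.0, 0.0, 0.0, 1.0]] dict_keys(['frame', 'depth', 'camera_matrix', 'view'])
{'time': 0.1, 'joint_pos': array([ 1.05830308e+00,  9.17848854e-02,  1.23175664e+00,  1.99994825e-05,
        1.81977677e+00, -5.66887852e-02]), 'dq': array([-1.43693439e-03, -1.52064119e-03, -1.61300897e-03,  7.83025476e-05,
       -5.81277095e-04,  7.44240466e-04]), 'joint_torque': array([ 3.25642613e-03, -4.47859561e+01, -4.07565200e+01,  7.00973673e-02,
        2.85925629e-02, -8.87467763e-05]), 'ee_pos': array([0.26398131, 0.53853762, 0.22962412]), 'ee_rot': array([-2.51552247e-04,  2.25932018e-01,  9.74142689e-01, -8.25389514e-04]), 'ft_force': array([ 0.29888778,  0.07518342, -1.1681635 ]), 'moment': array([ 0.00022474, -0.00520727, -0.03576021]), 'finger_force': 0.0, 'finger_gap': 0.08786507714515296}
```

View pics/top0.png

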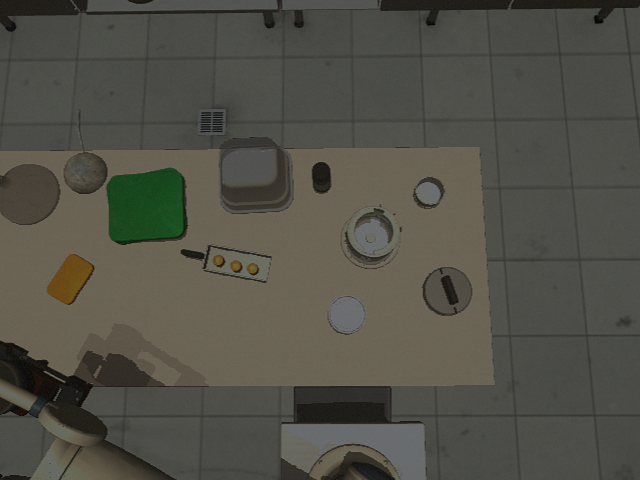

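View pics/scene0.png

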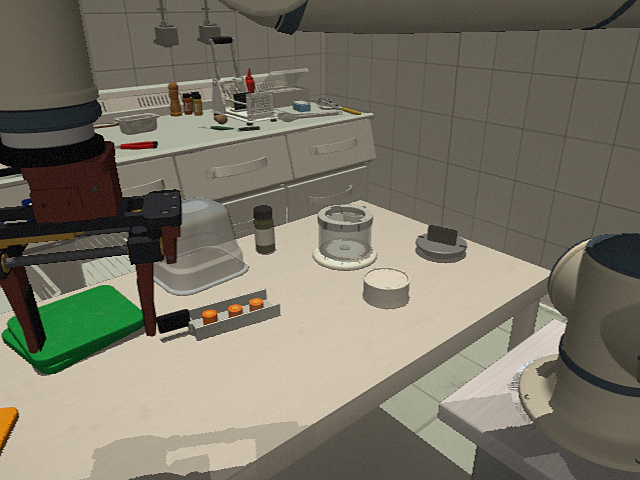

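The top view shows the tray centred at about (237,264) with its open end right at (270,270) and its handle at (192,254). The chopper is at (372,235), the lid at (448,291), the tin at (347,314), the ramekin at (428,193) and the jar at (321,178). The scene view agrees with this.

```bash
cat > h.py <<'E'
import numpy as np,cv2
from scipy.spatial.transform import Rotation as R
def cloud(d):
    K=np.array(d["camera_matrix"]);V=np.array(d["view"]);z=np.array(d["depth"],float)
    v,u=np.mgrid[:z.shape[0],:z.shape[1]]
    c=np.stack([(u-K[0,2])/K[0,0]*z,-(v-K[1,2])/K[1,1]*z,-z],-1)
    W=(c-V[:3,3])@V[:3,:3]; W[z<=0]=np.nan; return W
def px2w(d,u,v,zp):
    K=d["camera_matrix"];V=d["view"]
    r=V[:3,:3].T@np.array([(u-K[0,2])/K[0,0],-(v-K[1,2])/K[1,1],-1]);o=-V[:3,:3].T@V[:3,3]
    return o+r*(zp-o[2])/r[2]
def w2px(d,p):
    c=d["view"][:3,:3]@np.array(p)+d["view"][:3,3];K=d["camera_matrix"]
    return np.array([K[0,0]*c[0]/-c[2]+K[0,2],-K[1,1]*c[1]/-c[2]+K[1,2]])
def q(Rm):
    x,y,z,w=R.from_matrix(Rm).as_quat();return np.array([w,x,y,z])
def down(yaw,pitch=0):
    """tool pointing down, tool y (closing) horizontal at yaw"""
    y=np.array([np.cos(yaw),np.sin(yaw),0]);z=np.array([0,0,-1.]);return np.c_[np.cross(y,z),y,z]
E
python3 - <<'E'
import numpy as np,cv2
from h import *
d=dict(np.load("pics/top0.npz"));W=cloud(d)
def reg(n,u0,v0,u1,v1,za,zb):
    P=W[v0:v1,u0:u1].reshape(-1,3);P=P[(P[:,2]>za)&(P[:,2]<zb)]
    r=cv2.minAreaRect((P[:,:2]*1000).astype(np.float32)); c,rad=cv2.minEnclosingCircle((P[:,:2]*1000).astype(np.float32))
    print(n,len(P),"med",P.mean(0).round(3),"rect",np.round(r[0]),np.round(r[1]),round(r[2],1),"circ",np.round(c),round(rad),"z",np.percentile(P[:,2],[2,50,98]).round(3))
reg("table",150,300,250,330,-1,1)
reg("tray",200,240,275,285,.012,.05)
reg("handle",178,245,204,262,.03,.06)
reg("lid disc",420,262,476,318,.012,.03)
reg("lid handle",420,262,476,318,.045,.07)
reg("collar",338,200,404,268,.09,.11)
reg("foot",338,200,404,274,.01,.03)
reg("tin",325,292,370,336,.03,.05)
reg("ramekin",410,172,446,212,.02,.05)
reg("jar",308,158,334,196,.07,.12)
reg("dish",215,135,296,216,.02,.3)
reg("board",100,160,190,246,.01,.1)
E
```

```text
table 2987 med [ 0.39   0.348 -0.001] rect [390. 349.] [234.  67.] 89.9 circ [389. 349.] 121 z [-0.005 -0.001  0.004]
tray 630 med [0.508 0.274 0.024] rect [510. 267.] [158.  63.] 79.5 circ [509. 265.] 82 z [0.013 0.024 0.04 ]
handle 128 med [0.527 0.36  0.042] rect [528. 361.] [52. 13.] 79.1 circ [529. 361.] 26 z [0.031 0.042 0.047]
lid disc 1571 med [ 0.441 -0.22   0.024] rect [ 442. -222.] [110. 107.] 89.6 circ [ 442. -222.] 55 z [0.019 0.024 0.028]
lid handle 203 med [ 0.441 -0.221  0.055] rect [ 442. -222.] [64. 16.] 17.6 circ [ 442. -222.] 32 z [0.046 0.056 0.061]
collar 1010 med [ 0.564 -0.049  0.097] rect [564. -49.] [115. 117.] 60.7 circ [564. -49.] 62 z [0.092 0.098 0.102]
foot 1547 med [ 0.561 -0.049  0.018] rect [556. -50.] [120. 134.] 9.1 circ [564. -49.] 69 z [0.011 0.017 0.026]
tin 1167 med [0.389 0.008 0.038] rect [389.   8.] [84. 84.] 44.4 circ [389.   8.] 43 z [0.033 0.038 0.043]
ramekin 186 med [ 0.68  -0.193  0.029] rect [ 675. -189.] [66. 69.] 85.1 circ [ 675. -189.] 35 z [0.021 0.03  0.038]
jar 327 med [0.699 0.065 0.095] rect [703.  65.] [42. 40.] 1.2 circ [703.  65.] 22 z [0.072 0.098 0.102]
dish 4507 med [0.694 0.214 0.11 ] rect [710. 223.] [142. 161.] 3.1 circ [710. 221.] 94 z [0.028 0.134 0.142]
board 5218 med [0.645 0.479 0.026] rect [666. 492.] [211. 204.] 5.0 circ [668. 495.] 139 z [0.014 0.027 0.032]
```

```bash
cat >> h.py <<'E'
from bench import *
TYAW=np.radians(-100.7); TG=np.array([.529,.365,.032])   # tray yaw, grip at rest
CH=np.array([.564,-.049,0.])
SGN=1
def trayR(yaw,tilt): return R.from_euler('ZY',[yaw,tilt]).as_matrix()   # tilt>0 = nose down
def grip2tcp(g,Rt,s=None):
    s=SGN if s is None else s
    Rm=Rt@np.diag([s,-s,-1.]); return np.array(g)+.011*Rm[:,2],q(Rm)
def liptcp(lip,yaw,tilt,s=None):
    Rt=trayR(yaw,tilt); return grip2tcp(np.array(lip)+Rt@np.array([-.18,0,.029]),Rt,s)
E
python3 - <<'E'
from h import *
for s in(1,-1):
    for n,p in [("up",grip2tcp(TG+[0,0,.1],trayR(TYAW,0),s)),("dn",grip2tcp(TG,trayR(TYAW,0),s))]+[(f"tip{t} {y}",liptcp(CH+[-.025*np.cos(np.radians(y)),-.025*np.sin(np.radians(y)),.112],np.radians(y),np.radians(t),s)) for y in(-100.7,-90) for t in (-5,25,50)]:
        j=inverse_kinematics(*p); print(s,n,None if j is None else np.round(j,2))
E
```

```text
1 up [ 0.55  0.21  1.29 -0.    1.64 -2.4 ]
1 dn [ 0.55  0.26  1.41 -0.    1.47 -2.4 ]
1 tip-5 -100.7 None
1 tip25 -100.7 None
1 tip50 -100.7 None
1 tip-5 -90 None
1 tip25 -90 None
1 tip50 -90 None
-1 up [ 0.55  0.21  1.29 -0.    1.64  0.74]
-1 dn [ 0.55  0.26  1.41 -0.    1.47  0.74]
-1 tip-5 -100.7 [ 0.24  0.19  1.33 -0.08  1.66  0.42]
-1 tip25 -100.7 [-0.08  0.01  1.42  0.44  1.66  0.15]
-1 tip50 -100.7 [-0.38  0.01  1.48  0.87  1.78 -0.06]
-1 tip-5 -90 [ 0.26  0.08  1.45 -0.08  1.63  0.26]
-1 tip25 -90 [-0.08 -0.01  1.44  0.44  1.74 -0.01]
-1 tip50 -90 [-0.37  0.07  1.41  0.86  1.91 -0.18]
```

```bash
sed -i 's/^SGN=1/SGN=-1/' h.py; python3 - <<'E'
from h import *
p,o=grip2tcp(TG+[0,0,.09],trayR(TYAW,0)); move_to(p,o)
p,o=grip2tcp(TG,trayR(TYAW,0)); move_l(p,.12,o); close()
s=state();print(s["time"],s["finger_gap"],s["finger_force"],s["ft_force"])
p,o=grip2tcp(TG+[0,0,.02],trayR(TYAW,0)); move_l(p,.06,o)
p,o=grip2tcp(TG+[0,0,.12],trayR(TYAW,np.radians(-4))); move_l(p,.15,o)
s=state();print(s["time"],s["finger_gap"],s["finger_force"],s["ft_force"],s["moment"])
d=get_image("scene"); np.savez("pics/s1.npz",**d)
e=get_image("wrist"); np.savez("pics/w1.npz",**e)
cv2.imwrite("pics/c1.png",np.hstack([d["frame"][150:450,0:400],cv2.resize(e["frame"],(400,300))]))
E
```

```text
3.425 0.011892147442196447 29.998725950717926 [-0.58109305 -0.48247707  0.24932411]
4.725 0.011868225586021939 29.997649490833282 [-0.11936856 -0.1732109  -0.65205703] [0.10480019 0.03971488 0.04463001]
```

View pics/c1.png

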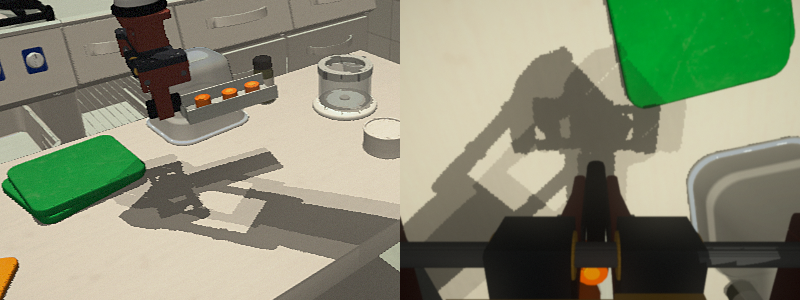

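The tray is held level with all three chunks in it (about (203,100), (230,92) and (252,86) in the left crop). Next I'll carry it over the mouth and check its height there by depth.

```bash
python3 - <<'E'
from h import *
Y=np.radians(-97)
p,o=liptcp(CH+[.028*.12,.028,.150],Y,np.radians(-4)); 
c=state()["ee_pos"]; move_l(p,.22,o)
hold(.15); s=state(); print(s["time"],s["ee_pos"]-p)
d=get_image("top"); W=cloud(d)
Rt=trayR(Y,np.radians(-4)); L=(W-(CH+[.028*.12,.028,.150]))@Rt   # lip-local coords
P=L.reshape(-1,3); 
m=(abs(P[:,2])<.05)&(abs(P[:,1])<.04)&(P[:,0]>-.2)&(P[:,0]<.03); P=P[m]
fl=P[(abs(P[:,2])<.008)&(abs(P[:,1])<.026)]
print("floor n",len(fl),"xmax",np.percentile(fl[:,0],[1,99]),"fit z=a x+b",np.polyfit(fl[:,0],fl[:,2],1))
wl=P[(P[:,2]>.014)&(P[:,2]<.028)&(abs(P[:,1])>.024)]; print("walls y",np.percentile(wl[:,1],[2,98]),"x",np.percentile(wl[:,0],[2,98]))
cv2.imwrite("pics/t2.png",d["frame"][150:330,200:480])
E
```

```text
6.1 [-0.00034993  0.001139   -0.00018711]
floor n 1131 xmax [-0.14313381 -0.00304039] fit z=a x+b [-0.00194478 -0.00044744]
walls y [-0.03185137  0.0302847 ] x [-0.14308519 -0.00560777]
```

```bash
python3 - <<'E'
from h import *
Y=np.radians(-97); lip=CH+[.028*.12,.028,.114]
p,o=liptcp(lip,Y,np.radians(6)); move_l(p,.12,o)
for t in (16,26,36,46):
    p,o=liptcp(lip,Y,np.radians(t)); move_l(p,.10,o)
hold(.4)
s=state(); print(s["time"],s["ft_force"])
d=get_image("scene"); e=get_image("top"); np.savez("pics/t3.npz",**e)
cv2.imwrite("pics/c3.png",np.hstack([cv2.resize(d["frame"][120:320,180:447],(400,300)),cv2.resize(e["frame"][150:330,260:500],(400,300))]))
E
```

```text
8.7417 [ 1.65649747  0.81992933 -0.98266741]
```

View pics/c3.png

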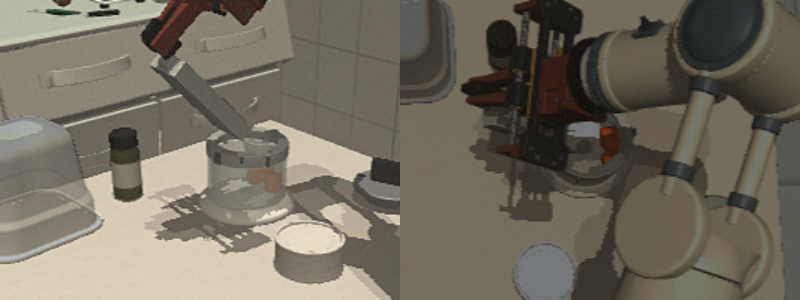

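Orange chunks are visible in the bowl (left crop at about (262,178)), and the tray at about (210,95) looks empty. I'll level the tray, move it back and check.

```bash
python3 - <<'E'
from h import *
Y=np.radians(-97); lip=CH+[.028*.12,.028,.130]
p,o=liptcp(lip,Y,np.radians(36)); move_l(p,.12,o)
p,o=liptcp(lip+[0,.05,.01],Y,np.radians(5)); move_l(p,.25,o)
p,o=grip2tcp(TG+[0,0,.06],trayR(TYAW,0)); move_l(p,.25,o)
e=get_image("top"); np.savez("pics/t4.npz",**e); print(state()["time"])
cv2.imwrite("pics/t4.png",cv2.resize(e["frame"][150:330,180:420],(800,600),interpolation=cv2.INTER_CUBIC))
E
```

```text
10.8583
```

View pics/t4.png

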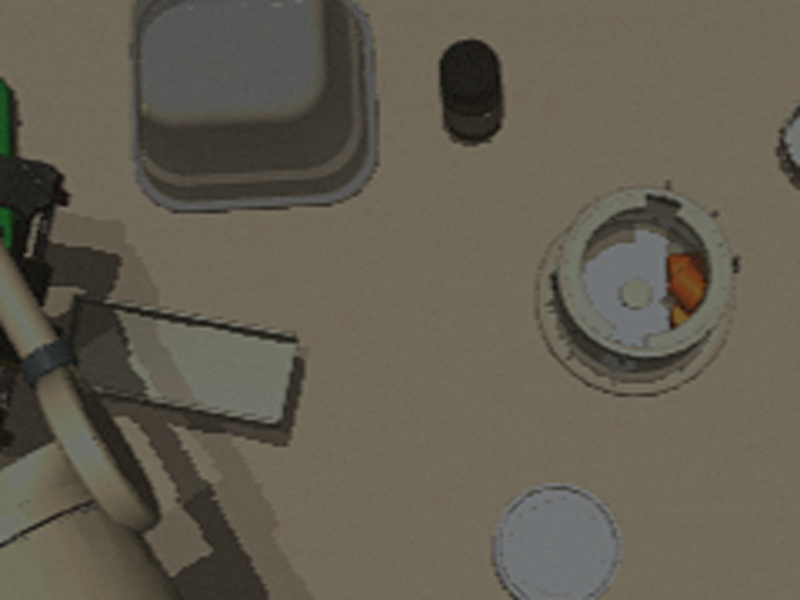

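The tray is empty and the orange chunks lie in the bowl (about (685,280) and (680,318)). One collar slot shows at (662,203), so the chopper's yaw is about -15 to -20 degrees. Now I'll set the tray down and look at the chopper from above.

```bash
cat >> h.py <<'E'
def lidR(yaw,s): return R.from_euler('z',yaw).as_matrix()@np.diag([s,-s,-1.])
E
python3 - <<'E'
from h import *
p,o=grip2tcp(TG+[0,0,.012],trayR(TYAW,0)); move_l(p,.15,o)
p,o=grip2tcp(TG+[0,0,.0],trayR(TYAW,0)); move_l(p,.03,o)
s=state();print(s["ft_force"])
gripper_open()
p,o=grip2tcp(TG+[0,0,.12],trayR(TYAW,0)); move_l(p,.25,o)
w=dict(np.load("pics/w1.npz")); cam=-w["view"][:3,:3].T@w["view"][:3,3]
p0,o0=grip2tcp(TG+[0,0,.12],trayR(TYAW,np.radians(-4)))
Rm=trayR(TYAW,np.radians(-4))@np.diag([-1,1,-1.])
off=Rm.T@(cam-p0); ax=Rm.T@(-w["view"][2,:3]); print("cam in tool",off.round(3),"look",ax.round(3))
for s in(1,-1):
    M=lidR(np.radians(-17),s); tgt=CH+[0,0,.098]; 
    p=tgt-M@(off+ax*.26); print(s,p,inverse_kinematics(p,q(M)))
    for y in (17.6,-17,-55):
        print(inverse_kinematics([.5,-.1,.2],q(lidR(np.radians(y),s))))
print(state()["time"])
E
```

```text
[-0.65005489  0.27941425 -0.64854791]
cam in tool [ 0.082 -0.    -0.151] look [-0.3   -0.003  0.954]
1 [ 0.56013607 -0.04886985  0.19474097] [-1.47532771e-01 -1.49589807e-02  1.40280358e+00 -4.44089210e-16
  1.75374806e+00  1.71996953e+00]
[-2.64124556e-01 -1.55888308e-01  1.52655443e+00 -4.44089210e-16
  1.77092653e+00  9.99493822e-01]
[-2.64124556e-01 -1.55888308e-01  1.52655443e+00 -4.44089210e-16
  1.77092653e+00  1.60337774e+00]
[-2.64124556e-01 -1.55888308e-01  1.52655443e+00 -4.44089210e-16
  1.77092653e+00  2.26660286e+00]
-1 [ 0.56786393 -0.04913015  0.19474097] [-1.45988653e-01  5.80104820e-03  1.38210603e+00 -4.44089210e-16
  1.75368557e+00 -1.42007901e+00]
[-2.64124556e-01 -1.55888308e-01  1.52655443e+00 -4.44089210e-16
  1.77092653e+00 -2.14209883e+00]
[-2.64124556e-01 -1.55888308e-01  1.52655443e+00 -4.44089210e-16
  1.77092653e+00 -1.53821491e+00]
[-2.64124556e-01 -1.55888308e-01  1.52655443e+00 -4.44089210e-16
  1.77092653e+00 -8.74989794e-01]
13.7417
```

```bash
python3 - <<'E'
from h import *
move_to([.645,-.055,.27],q(lidR(np.radians(-10),-1))); hold(.2)
e=get_image("wrist"); np.savez("pics/w5.npz",**e); print(state()["time"])
print(w2px(e,CH+[0,0,.098]))
f=e["frame"]; cv2.imwrite("pics/w5.png",f)
E
```

```text
15.95
[302.54602997 113.27749133]
```

View pics/w5.png

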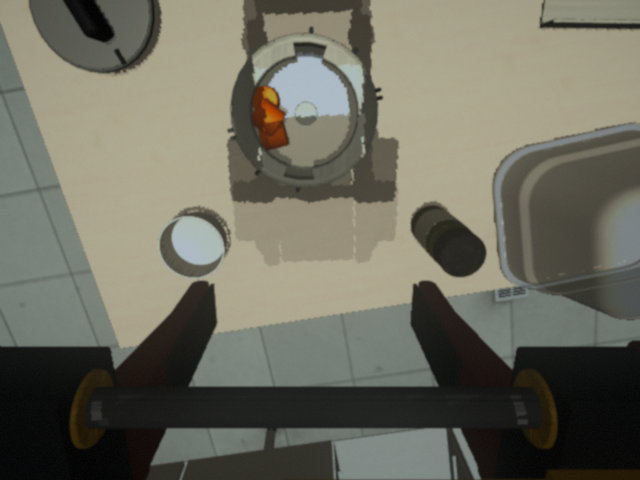

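The chopper's collar is centred near (304,112). The slots are at (309,48) and (299,175), and the ribs at (311,30), (378,95), (297,190) and (231,132). I'll unwrap the collar to polar form to get a precise yaw.

```bash
python3 - <<'E'
from h import *
e=dict(np.load("pics/w5.npz")); e2=dict(np.load("pics/t4.npz"))
for d,n in((e,"wrist"),(e2,"top")):
    W=cloud(d).reshape(-1,3); P=W[(abs(W[:,2]-.098)<.004)&(np.hypot(*(W[:,:2]-CH[:2]).T)<.07)]
    c,r=cv2.minEnclosingCircle((P[:,:2]*1000).astype(np.float32)); rr=np.hypot(*(P[:,:2]-CH[:2]).T)
    from scipy.optimize import least_squares
    # outer edge fit per angle bin
    a=np.degrees(np.arctan2(P[:,1]-CH[1],P[:,0]-CH[0])); 
    E=[P[(a>=b)&(a<b+10)][np.argsort(rr[(a>=b)&(a<b+10)])[int(-3)]] for b in range(-180,180,10) if ((a>=b)&(a<b+10)).sum()>8]
    E=np.array(E); s=least_squares(lambda x:np.hypot(E[:,0]-x[0],E[:,1]-x[1])-x[2],[.564,-.049,.058],loss='soft_l1',f_scale=.001)
    print(n,len(P),np.array(c),r,"fit",s.x.round(4), "z",P[:,2].mean())
ang=np.arange(-180,180,.5); rad=np.arange(.038,.068,.00025)
A,B=np.meshgrid(np.radians(ang),rad)
def polar(z,c=CH):
    pts=np.stack([c[0]+B*np.cos(A),c[1]+B*np.sin(A),np.full_like(A,z)],-1)
    uv=(pts@e["view"][:3,:3].T+e["view"][:3,3]);K=e["camera_matrix"]
    u=K[0,0]*uv[...,0]/-uv[...,2]+K[0,2];v=-K[1,1]*uv[...,1]/-uv[...,2]+K[1,2]
    return cv2.remap(e["frame"],u.astype(np.float32),v.astype(np.float32),cv2.INTER_LINEAR)
m=polar(.098); g=m.max(2).astype(float)
np.save("pics/pol.npy",g)
s=g[(rad>.0445)&(rad<.0495)].mean(0)
for n,lo,hi in(("+x",-60,30),("-x",120,180),("-x",-180,-150)):
    k=(ang>=lo)&(ang<hi)&((ang*2)%4==0); print(n,[(int(a),int(x)) for a,x in zip(ang[k],s[k])])
cv2.imwrite("pics/pol.png",cv2.resize(m,(720,480)))
E
```

```text
wrist 8022 [564.34606934 -47.83348465] 62.04678726196289 fit [ 0.5645 -0.0479  0.0577] z 0.09718286441945467
top 924 [564.12536621 -50.07946014] 61.86435317993164 fit [ 0.5643 -0.049   0.0566] z 0.09790129063918329
+x [(-60, 113), (-58, 139), (-56, 109), (-54, 94), (-52, 92), (-50, 93), (-48, 92), (-46, 92), (-44, 92), (-42, 92), (-40, 94), (-38, 94), (-36, 92), (-34, 93), (-32, 94), (-30, 91), (-28, 74), (-26, 67), (-24, 68), (-22, 67), (-20, 67), (-18, 68), (-16, 68), (-14, 70), (-12, 68), (-10, 69), (-8, 69), (-6, 69), (-4, 71), (-2, 71), (0, 85), (2, 93), (4, 93), (6, 92), (8, 90), (10, 91), (12, 92), (14, 90), (16, 90), (18, 90), (20, 90), (22, 92), (24, 94), (26, 93), (28, 95)]
-x [(120, 186), (122, 185), (124, 185), (126, 184), (128, 177), (130, 167), (132, 162), (134, 160), (136, 161), (138, 163), (140, 163), (142, 161), (144, 162), (146, 163), (148, 155), (150, 83), (152, 58), (154, 57), (156, 56), (158, 56), (160, 58), (162, 58), (164, 57), (166, 56), (168, 55), (170, 54), (172, 55), (174, 55), (176, 59), (178, 125)]
-x [(-180, 159), (-178, 159), (-176, 156), (-174, 153), (-172, 158), (-170, 156), (-168, 154), (-166, 153), (-164, 153), (-162, 154), (-160, 158), (-158, 160), (-156, 161), (-154, 161), (-152, 162)]
```

View pics/pol.png

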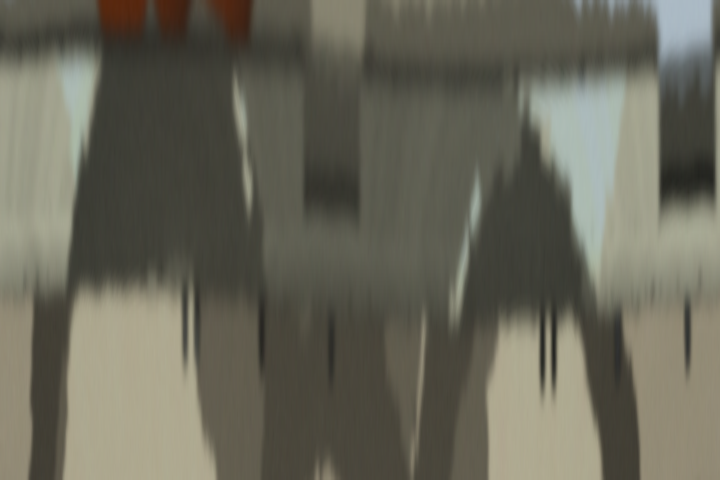

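```bash
python3 - <<'E'
from h import *
move_to([.522,-.228,.20],q(lidR(np.radians(-10),-1))); hold(.2)
e=get_image("wrist"); np.savez("pics/w6.npz",**e); print(state()["time"])
W=cloud(e).reshape(-1,3); W=W[np.hypot(W[:,0]-.442,W[:,1]+.2215)<.075]
from scipy.optimize import least_squares
c0=np.array([.442,-.2215])
D=W[(abs(W[:,2]-.024)<.004)]; a=np.degrees(np.arctan2(*(D[:,:2]-c0).T[::-1])); r=np.hypot(*(D[:,:2]-c0).T)
E=[]
for b in range(-180,180,10):
    k=(a>=b)&(a<b+10)
    if k.sum()>20: E.append(D[k][np.argsort(r[k])[-3]])
E=np.array(E); s=least_squares(lambda x:np.hypot(E[:,0]-x[0],E[:,1]-x[1])-x[2],[*c0,.055],loss='soft_l1',f_scale=.001)
print("disc",len(D),len(E),s.x.round(4),D[:,2].mean())
H=W[(W[:,2]>.05)&(W[:,2]<.062)]; b=cv2.minAreaRect((H[:,:2]*1000).astype(np.float32)); print("handle",len(H),b,H.mean(0))
C=np.cov((H[:,:2]-H[:,:2].mean(0)).T); w,v=np.linalg.eigh(C); print("pca",np.degrees(np.arctan2(v[1,1],v[0,1])))
E
```

```text
17.0917
disc 13798 36 [ 0.4409 -0.2206  0.0544] 0.02320843406238101
handle 1775 ((441.05218505859375, -220.7392120361328), (63.98774337768555, 14.004715919494629), 17.43001937866211) [ 0.44011763 -0.22089422  0.05557353]
pca -162.58847093747323
```

```bash
cat >> h.py <<'E'
G=.047; CC=np.array([.5645,-.0482]); CY=-15.4
def lid_tcp(xy,z,yawdeg):
    M=lidR(np.radians(yawdeg),-1); return np.array([xy[0],xy[1],z+G])+.011*M[:,2],q(M)
E
python3 - <<'E'
from h import *
L=[.4409,-.2207]
p,o=lid_tcp(L,.06,17.43); move_to(p,o)
p,o=lid_tcp(L,0,17.43); move_l(p,.1,o); print(state()["ft_force"]); close(); s=state();print(s["time"],s["finger_gap"],s["ft_force"],s["ee_pos"]-p)
p,o=lid_tcp(L,.13,17.43); move_l(p,.18,o)
p,o=lid_tcp(CC,.13,CY); move_l(p,.2,o)
p,o=lid_tcp(CC,.103,CY); move_l(p,.1,o); hold(.2)
s=state(); print(s["time"],s["ft_force"],s["moment"],s["ee_pos"]-p,s["finger_gap"])
z=.103
f0=s["ft_force"][2]
while z>.0821:
    z-=.002; z=max(z,.082); p,o=lid_tcp(CC,z,CY); move_l(p,.04,o); s=state(); f=s["ft_force"]; print(round(z,4),f.round(2),(s["ee_pos"]-p).round(4),s["moment"].round(2))
    if f[2]-f0>8: print("STOP");break
hold(.2)
d=get_image("scene"); w=get_image("wrist"); np.savez("pics/s7.npz",**d); np.savez("pics/w7.npz",**w)
cv2.imwrite("pics/c7.png",np.hstack([cv2.resize(d["frame"][160:280,280:440],(400,300)),cv2.resize(w["frame"],(400,300))]))
print(state()["time"],state()["ft_force"])
E
```

```text
[ 0.06709834 -0.49543872 -0.3511259 ]
19.5583 0.014078286904013478 [-0.13234866  0.22466733 -0.29131989] [ 1.30749110e-05  2.13422703e-06 -1.01808604e-05]
22.2583 [ 0.11829549 -0.15117167 -1.26848081] [0.0886594  0.03164564 0.00976492] [ 0.00033429 -0.00014238  0.00090552] 0.014263808569046525
0.101 [ 0.39 -0.44 -1.54] [0. 0. 0.] [-0.02  0.01  0.02]
0.099 [-0.36 -0.25 -1.58] [-0.0001  0.0001 -0.0003] [-0.02  0.09  0.02]
0.097 [ 0.29 -0.72 -0.72] [-0.0001  0.     -0.0002] [-0.   -0.02  0.04]
0.095 [ 0.07  0.95 -1.43] [-0.0001 -0.     -0.0002] [ 0.   -0.    0.01]
0.093 [-0.67 -0.52 -1.84] [-0.0001  0.     -0.0002] [ 0.02 -0.01  0.01]
0.091 [ 0.33  0.24 -2.17] [-0.0001  0.     -0.0002] [0.01 0.02 0.  ]
0.089 [ 0.9  -1.44 -1.81] [-0.0001  0.     -0.0002] [ 0.03  0.01 -0.  ]
0.087 [ 1.03 -0.4  -1.74] [-0.0001  0.     -0.0002] [-0.03 -0.02  0.01]
0.085 [ 0.4  -0.53 -1.16] [-0.0001  0.     -0.0002] [ 0.02  0.03 -0.05]
0.083 [-0.88 -0.24 -2.54] [-0.0001  0.     -0.0002] [ 0.    0.   -0.02]
0.082 [-0.41  0.04 -0.01] [-0. -0.  0.] [ 0.04  0.03 -0.01]
25.3083 [ 0.02633347 -0.03463557 -1.7714955 ]
```

View pics/c7.png

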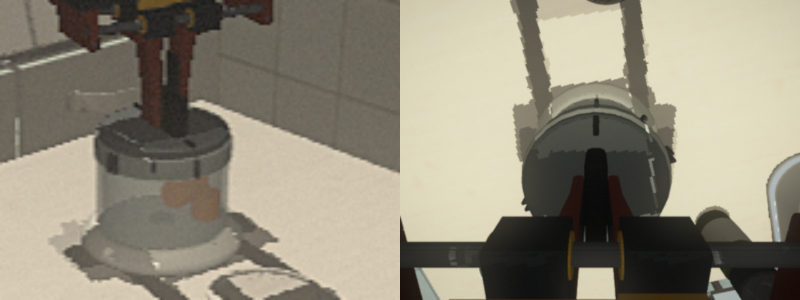

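The lid dropped in without any contact force. In the wrist crop, the handle pointer (596,125) lines up with the slot rib (597,102). Next I'll seat it gently and twist in steps.

```bash
python3 - <<'E'
from h import *
z=.082
for k in range(4):
    p,o=lid_tcp(CC,z,CY); move_l(p,.03,o); hold(.15); f=np.mean([(state()["ft_force"],hold(.02))[0] for _ in range(3)],0); print("z",round(z,4),f.round(2))
    if f[2]>1.0: break
    z-=.0005
for t in (5,10,15,20,25,30,33,35):
    p,o=lid_tcp(CC,z,CY-t); move_to(p,o); hold(.1); s=state(); w=s["ee_rot"]
    M=R.from_quat([w[1],w[2],w[3],w[0]]).as_matrix(); yaw=np.degrees(np.arctan2(-M[1,0],-M[0,0]))
    print(t,"twist",round(CY-yaw,2),s["ft_force"].round(2),s["moment"].round(3),s["finger_gap"].round(4))
print(s["time"],z)
w=get_image("wrist"); d=get_image("scene"); np.savez("pics/w8.npz",**w); cv2.imwrite("pics/w8.png",np.hstack([cv2.resize(w["frame"][120:360,160:480],(400,300)),cv2.resize(d["frame"][160:280,280:440],(400,300))]))
E
```

```text
z 0.082 [-0.15 -0.02 -1.54]
z 0.0815 [-2.71  0.27  3.08]Traceback (most recent call last):
  File "<stdin>", line 10, in <module>
AttributeError: 'float' object has no attribute 'round'
```

```bash
python3 - <<'E'
from h import *
z=.0815
for t in (5,10,15,20,25,30,33,35):
    p,o=lid_tcp(CC,z,CY-t); move_to(p,o); hold(.1); s=state(); w=s["ee_rot"]
    M=R.from_quat([w[1],w[2],w[3],w[0]]).as_matrix(); yaw=np.degrees(np.arctan2(-M[1,0],-M[0,0]))
    print(t,"twist",round(CY-yaw,2),s["ft_force"].round(2),s["moment"].round(3),round(s["finger_gap"],4))
print(s["time"],z)
w=get_image("wrist"); d=get_image("scene"); np.savez("pics/w8.npz",**w); cv2.imwrite("pics/w8.png",np.hstack([cv2.resize(w["frame"][120:360,160:480],(400,300)),cv2.resize(d["frame"][160:280,280:440],(400,300))]))
E
```

```text
5 twist 4.97 [0.81 0.04 5.67] [ 0.036 -0.002  0.029] 0.0138
10 twist 9.98 [0.94 0.11 4.47] [ 0.138  0.004 -0.088] 0.0138
15 twist 14.97 [1.35 0.32 4.08] [ 0.149 -0.079  0.024] 0.0138
20 twist 19.92 [2.06 1.13 5.52] [ 0.148 -0.027 -0.042] 0.0135
25 twist 24.92 [1.28 0.68 5.21] [ 0.183 -0.1   -0.012] 0.0141
30 twist 29.92 [1.96 1.1  5.06] [ 0.109 -0.077  0.014] 0.0138
33 twist 32.91 [1.92 1.34 4.83] [ 0.103 -0.026  0.018] 0.0135
35 twist 34.91 [1.34 0.8  4.97] [ 0.135 -0.083  0.082] 0.0139
29.3583 0.0815
```

View pics/w8.png

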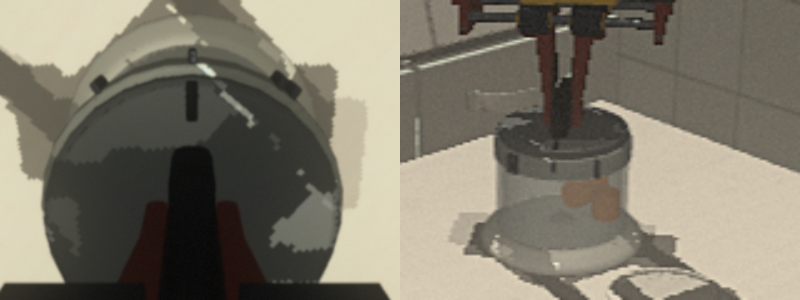

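The lid pointer (192,100) lines up with the short rib (193,55), midway between the long rib and the double rib, and the force is gentle. I'll check the tray and the bystanders before handing in.

```bash
python3 - <<'E'
from h import *
d=get_image("top");W=cloud(d)
def reg(n,u0,v0,u1,v1,za,zb):
    P=W[v0:v1,u0:u1].reshape(-1,3);P=P[(P[:,2]>za)&(P[:,2]<zb)]
    if len(P)<5: print(n,"hidden");return
    r=cv2.minAreaRect((P[:,:2]*1000).astype(np.float32)); print(n,len(P),np.round(r[0]),np.round(r[1]),round(r[2],1),P[:,2].max().round(3))
reg("tray",200,240,275,285,.012,.05);reg("handle",178,245,204,262,.03,.06)
reg("tin",325,292,370,336,.03,.05);reg("ram",410,172,446,212,.02,.05);reg("jar",308,158,334,196,.07,.12)
P=(W.reshape(-1,3)-[.509,.262,0])@trayR(TYAW,0); k=(abs(P[:,0])<.07)&(abs(P[:,1])<.025)&(P[:,2]<.012); A=np.c_[P[k][:,:2],np.ones(k.sum())]; print("floor slope",np.linalg.lstsq(A,P[k][:,2],rcond=None)[0])
s=state();print(s["time"],s["moment"],s["ft_force"])
job_done()
E
```

```text
tray 329 [511. 268.] [161.  63.] 79.3 0.046
handle 129 [528. 361.] [52. 12.] 80.1 0.047
tin 301 [386.  35.] [74. 32.] 13.9 0.048
ram 17 [ 664. -219.] [ 4. 26.] 71.3 0.038
jar 330 [703.  65.] [41. 41.] 49.6 0.104
floor slope [2.91170186e-03 4.54420037e-05 2.61439500e-03]
29.5083 [ 0.12428624 -0.08024927  0.02939131] [1.9144897  1.10105724 5.14761256]
the job is handed in; nothing more can be done
```

I handed the job in at about 29.5 s: the chunks are in the bowl, the tray is back flat on the table, and the gripper is holding the lid at the pulse mark (about 35° of twist, short of the lock). The arm partly hid the tin and ramekin in the final check, but it never worked near them, and the jar had not moved.

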